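# Hang the clay paddle among the tools in the rinse trough

### The job

Take the wooden clay paddle out of the black mixing tub and hang it by its hook over the far wall of the grey rinse trough, between the loop tool and the red-handled scraper. They hang too close together, so first push them apart along the rim, without unhooking any tool; then lower the paddle between them until its hook rests on the rim before you let go. At the end every tool on the trough must hang straight on its rim and none may touch another, and nothing else on the table may be disturbed.

Things in the scene. Friction and masses are not known exactly. Their poses are not given: they have to be found in the camera images.
- paddle: Wooden clay paddle, pale handle, 170 g, starts hung over a wall of the black tub, blade inside. Origin: middle of the underside of the steel hook's crown, which rests on the rim. z up along the handle, y along the rim, x across the rim from the blade's side to the hook's free leg. Hook 32 mm wide, mouth opens down, x from -6 to +6 mm; free leg at +x is 25 mm long, its end flared outward.
- paddle_grip (a point): Middle of the paddle's handle, 32 mm above the paddle's origin: an upright block 18 (x) x 26 (y) x 58 (z) mm standing on the hook's crown; its foot is 3 mm above the paddle's origin. Axes as the paddle's.
- paddle_foot (a point): Middle of the lower end of the paddle's blade, 115 mm below the paddle's origin and 11.5 mm to its -x side. The blade is 60 mm wide (y), 10 mm thick (x), 78 mm high, with a 36 mm wide neck between it and the hook. Axes as the paddle's.
- loop_tool: Loop tool with dark wood handle and steel wire loop 50 mm wide (y), reaching 115 mm below its origin, 170 g; hung over the trough's far wall, middle of three. Hook, handle, origin and axes as the paddle's. Slides along the rim if its handle is pushed low, 10 to 20 mm above the rim, with 1 to 3 N.
- scraper: Toothed steel scraper with red handle, plate 50 mm wide (y), reaching 111 mm below its origin, 190 g; hung over the trough's far wall left or right of the loop tool, centres 66 to 110 mm apart. Hook, handle, origin, axes and sliding as for the loop tool.
- spatula: Round-ended steel spatula with blue handle, plate 40 mm wide (y), reaching 115 mm below its origin, 170 g; hung over the trough's far wall on the other side of the loop tool. Hook, handle, origin and axes as the paddle's.
- kidney: Copper kidney scraper with green handle, round plate 52 mm across, reaching 111 mm below its origin, 150 g; hung over the trough's near wall, opposite the others, so its x points to the robot. Hook, handle and origin as the paddle's. Leave it hanging.
- trough: Fixed grey plastic rinse trough, open on top, 85 (x) x 322 (y) mm, 135 mm high, walls and floor 6 mm. Origin: centre of its underside; its own x points away from the robot, y along its length. The inside ends lie 155 mm either side of the middle.
- rinse_rim (a point): Middle of the top edge of the trough's far wall (halfway through the 6 mm wall, 135 mm above the table). Axes as the trough's: x across the wall and outward, y along the rim.
- near_rim (a point): Middle of the top edge of the trough's near wall, 79 mm from rinse_rim (wall middle to wall middle), 135 mm above the table. Axes as the trough's.
- tub: Fixed black plastic mixing tub, open on top, 170 (x) x 200 (y) mm, 150 mm high, walls 6 mm. Origin: centre of its underside. The paddle hangs on its +x wall.
- bust: Clay head on a 130 mm square board, 207 mm high, 2.2 kg, loose. Origin: centre of its underside. It stands on one side of the robot, the tub on the other.
- sprayer: White spray bottle with green head, 62 mm across, 175 mm high, loose. Origin: centre of its underside.
- slip_jar: Jar with blue lid, 76 mm across, 110 mm high, loose, beside the trough. Origin: centre of its underside.
- mallet: Round wooden carving mallet lying down, 250 mm long, 72 mm thick, loose, to the side. Origin: on the table under the handle end of its head; the handle points along its -x.
Mind the look-alikes: they are no part of the job. Leave any turquoise look-alike of the loop_tool alone.

How it is judged:
On the way, in this order (a step that is already met when the one before it is completed fails the run):
1. the loop tool and the scraper have been moved apart to make room: their centres are more than 112 mm apart (horizontal distance between loop_tool and scraper above 0.112 m), for 0.2 s.
2. the paddle has been lowered until its hook rests on the rinse rim (within 5 mm) between the loop tool and the scraper while the fingers still hold it (z of paddle in the frame of rinse_rim between -0.005 and 0.005 m and x of paddle in the frame of rinse_rim between -0.006 and 0.006 m and ((y of paddle in the frame of loop_tool above 0.045 m and y of paddle in the frame of scraper below -0.045 m) or (y of paddle in the frame of loop_tool below -0.045 m and y of paddle in the frame of scraper above 0.045 m)) and contact force between the fingers and paddle above 0.5 N), for 0.1 s.
At the end, for the whole second after the job is handed in: The paddle rests by its hook on the far rim between loop tool and scraper (4 mm in height, 6 mm across), upright within 0.12 rad, in line within 0.2 rad, at rest; the other tools still hang on their rims (4, 6 mm, 0.15 rad); no hung tool touches another (z of paddle in the frame of rinse_rim between -0.004 and 0.004 m and x of paddle in the frame of rinse_rim between -0.006 and 0.006 m and angle between paddle's own z axis and vertical below 0.12 rad and angle between the y axis of paddle and the y axis of trough, either way round below 0.2 rad and ((y of paddle in the frame of loop_tool above 0.045 m and y of paddle in the frame of scraper below -0.045 m) or (y of paddle in the frame of loop_tool below -0.045 m and y of paddle in the frame of scraper above 0.045 m)) and linear speed of paddle below 0.02 m/s and z of loop_tool in the frame of rinse_rim between -0.004 and 0.004 m and x of loop_tool in the frame of rinse_rim between -0.006 and 0.006 m and angle between each of loop_tool, scraper, spatula, kidney's own z axis and vertical below 0.15 rad and contact force between paddle and loop_tool below 0.05 N and z of scraper in the frame of rinse_rim between -0.004 and 0.004 m and x of scraper in the frame of rinse_rim between -0.006 and 0.006 m and contact force between each of paddle, loop_tool and scraper below 0.05 N and z of spatula in the frame of rinse_rim between -0.004 and 0.004 m and x of spatula in the frame of rinse_rim between -0.006 and 0.006 m and contact force between each of paddle, loop_tool and spatula below 0.05 N and z of kidney in the frame of near_rim between -0.004 and 0.004 m and x of kidney in the frame of near_rim between -0.006 and 0.006 m and contact force between paddle and kidney below 0.05 N).
It fails at once if a tool hung on the trough is unhooked, lifted or dropped more than 12 mm off the rim, or tipped by more than 0.5 rad ((z of loop_tool in the frame of rinse_rim above 0.012 m or z of loop_tool in the frame of rinse_rim below -0.012 m or angle between loop_tool's own z axis and vertical above 0.5 rad) or (z of scraper in the frame of rinse_rim above 0.012 m or z of scraper in the frame of rinse_rim below -0.012 m or angle between scraper's own z axis and vertical above 0.5 rad) or (z of spatula in the frame of rinse_rim above 0.012 m or z of spatula in the frame of rinse_rim below -0.012 m or angle between spatula's own z axis and vertical above 0.5 rad) or (z of kidney in the frame of near_rim above 0.012 m or z of kidney in the frame of near_rim below -0.012 m or angle between kidney's own z axis and vertical above 0.5 rad)).
It fails at once if the paddle is pressed against a hanging tool with more than 12 N (contact force between paddle and loop_tool above 12 N or contact force between paddle and scraper above 12 N or contact force between paddle and spatula above 12 N or contact force between paddle and kidney above 12 N).
It fails at once if the clay head, spray bottle, jar or mallet is moved by more than 15 mm (distance of any of bust, sprayer, slip_jar, mallet from where it was at the start of the episode above 0.015 m).
It also fails if it takes over 61 s, if anything falls off the work surface, if the arm or the gripper's body presses on something with over 40 N, if the wrist force passes 120 N, or if a joint passes its speed limit or range.

### The arm

A 6-joint arm with a two-finger parallel gripper is mounted at the origin on the work surface. World frame = base frame: x ahead of the robot, y to its left, z up, the work surface at z = 0. Lengths are in m, angles in rad, forces in N, time in s.
With the tool pointing down it reaches from about 0.3 to 0.875 m from the base axis. Payload 6.4 kg.
Tool frame: the origin (TCP) lies where the fingers leave the gripper's body, on its centre line; the fingertips stand 73 mm ahead of it and the grasp point (between the pads) lies 54 mm ahead of it; z points along the fingers, y is the line along which they close (so a half turn about z gives the same grasp; the last joint's range is limited). The gripper opens to 85 mm and grips with 20 to 120 N. Pads are 22 mm wide; open, the fingers measure 114 mm over their backs; the gripper's body (76 mm by 85 mm) begins 54 mm behind the grasp point. The pads swing forward as they close: fully open they stand 13 mm farther back than shut.
Start: joints at [1.102, 0.181, 1.607, -0, 1.354, -0.206], TCP at [0.149, 0.555, 0.304] pointing down, gripper open.
Joint ranges: [-2.99, 2.99], [-0.89, 2.07], [0.3, 2.58], [-1.14, 4.28], [0, 2.63], [-3.12, 3.12]. Speed limits (rad/s): [2.57, 2.57, 3.01, 3.14, 3.14, 3.14].

### API

Orientations are given as a unit quaternion [w, x, y, z].
In Python, from bench import ctrl gives the robot as it stands.
- The arm moves only by the tool carry_out, never from a script. Its argument "steps" is one flat list of numbers, 7 for each row, row after row: the shift along the tool's x, y, z in m, then the turn, a rotation vector about the tool's x, y, z in rad, then the opening, from 0 (shut) to 1 (fully open). In form: [dx, dy, dz, wx, wy, wz, claw, dx, dy, dz, wx, wy, wz, claw, ...]. A call has 1 to 20 rows; each row is the pose to reach, as a shift and turn from the pose commanded when the call began, along the tool's axes at that moment; what a row does not reach only later rows make up. A row lasts 1/10 s, in which the tool goes at most 50 mm and 8.59 degrees, less where a joint would pass 70% of its speed; a pose out of reach is approached as far as the arm can. A call with a gripper value outside its range is refused whole. The fingers move at their own pace and stop on an object; the grip force is fixed at half the most. Time passes only in rows, so rows that repeat a pose let the fingers close. It gives the time, the measured TCP pose, the force, the opening and the grip force at its end, in the units of the state.
- ctrl.get_obs(): the state, without advancing time (a new reading comes with each control period).
- ctrl.camera(name): name is "scene" or "top" or "wrist"; returns the picture (480x640x3 uint8, red, green, blue); there is no depth.
- ctrl.camera_params(name): a dict with "vertical_fov" (degrees; the focal length in pixels is half the picture's height over the tangent of half this angle, whatever the lens; pixels are square), "cx", "cy" (the principal point, pixels), "cam_to_world" (4x4, takes a point from camera to world coordinates); the wrist camera has in their place "hand_eye" (4x4, takes a point from camera to tool coordinates, whose origin is the TCP and whose axes are the flange's). Camera axes: x right, y down, z forward; pixel columns grow to the right and rows downward; lengths in m; the calibration is good to about 2 mm. A picture is of the moment at which its call begins: read the wrist's pose just before it. camera_params takes no time and is no camera call.
- ctrl.hand_in(): hands the job in; it is judged then, once.
The state is a dict: "time_s": time; "q": joint angles; "dq": joint speeds; "joint_efforts": joint torques, N m; "eef_pos": TCP position; "eef_rot": TCP orientation; "wrist_force": force on the tool from outside, world axes, zero at the start; "torque": the same for the moment, N m; "opening": opening from 0.0 (shut) to 1.0 (fully open); "grasp_force": force on a finger pad.
Only numpy, scipy, OpenCV 4.12 (cv2) and the standard library are available. Lean on these libraries where they do the work, as an engineer would, in place of code of your own. Each camera call takes 0.05 s, during which the arm holds its last target. There are 200 camera calls.

## Working session

There is one attempt and no reset: what is moved stays moved. The work goes in short steps, Python scripts to look and compute and a tool call to move; the robot and the scene stay as the last step left them, time stands still between calls to the robot, and variables do not carry over. Pictures are saved under pics/ and viewed, at most 10 in all, crops included, and the job is handed in when it is done.

Besides the shell and the picture viewer there is one more tool, called after "Request:" as name(argument=value, ...), one argument or row to a line, values as JSON. carry_out: Moves the arm, as the interface text tells. Its arguments: {"type":"object","properties":{"steps":{"type":"array"}},"required":["steps"]}

```bash
mkdir -p pics
python3 - <<'E'
from bench import ctrl
import cv2
for n in ("scene","top"):
    cv2.imwrite(f"pics/{n}0.png",ctrl.camera(n)[:,:,::-1]); print(n,ctrl.camera_params(n))
print(ctrl.camera_params("wrist")); print(ctrl.get_obs())
E
```

```text
scene {'vertical_fov': 57.897720567942365, 'cx': 317.214075257958, 'cy': 239.71350990290227, 'cam_to_world': array([[ 0.45518775,  0.6284226 , -0.63078455,  1.30020401],
       [ 0.89017309, -0.33701435,  0.30661571, -0.20027277],
       [-0.0198992 , -0.70107515, -0.71280969,  0.90211905],
       [ 0.        ,  0.        ,  0.        ,  1.        ]])}
top {'vertical_fov': 52.33663025022933, 'cx': 326.641596405973, 'cy': 239.23321536285405, 'cam_to_world': array([[ 0.00934288, -0.98643173,  0.16390594,  0.41665715],
       [-0.99994991, -0.008628  ,  0.0050729 ,  0.13560456],
       [-0.00358989, -0.16394512, -0.98646293,  1.22217421],
       [ 0.        ,  0.        ,  0.        ,  1.        ]])}
{'vertical_fov': 70.76021188440515, 'cx': 321.67576249470926, 'cy': 240.67189092851183, 'hand_eye': array([[-4.30299886e-04, -9.57741417e-01, -2.87630307e-01,
         7.36372055e-02],
       [ 9.99999904e-01, -4.35585384e-04, -4.56199556e-05,
         5.63495305e-04],
       [-8.15954366e-05, -2.87630299e-01,  9.57741512e-01,
        -7.09542871e-02],
       [ 0.00000000e+00,  0.00000000e+00,  0.00000000e+00,
         1.00000000e+00]])}
{'time_s': 0.1, 'q': array([ 1.10170185e+00,  1.81481324e-01,  1.60792216e+00, -5.94092692e-06,
        1.35381212e+00, -2.06314024e-01]), 'dq': array([ 0.00113045, -0.00074149, -0.00287615,  0.00082571, -0.00020819,
       -0.00195361]), 'joint_efforts': array([-3.48931917e-04, -4.45881772e+01, -3.52237308e+01, -3.19380415e-04,
        4.12851557e-03,  2.42316997e-05]), 'eef_pos': array([0.1491764 , 0.55490473, 0.30305912]), 'eef_rot': array([-2.66124341e-04,  1.31011834e-01,  9.91380472e-01, -7.66605973e-04]), 'wrist_force': array([ 0.19944844, -0.1311646 ,  0.40023256]), 'torque': array([ 0.00497192,  0.00643792, -0.04586867]), 'grasp_force': 0.0, 'opening': 1.0035516394346946}
```

View pics/top0.png

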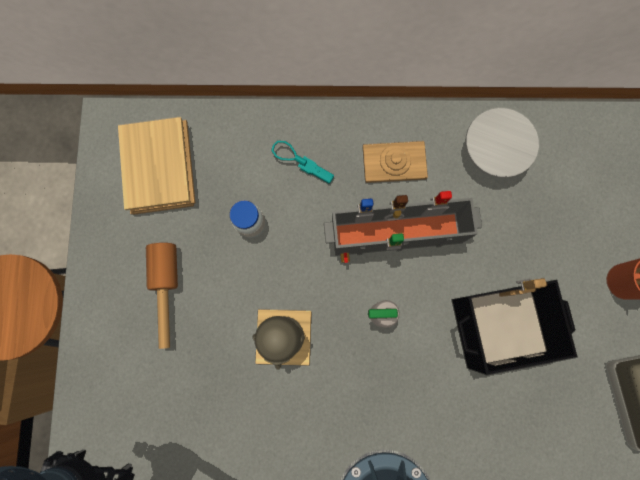

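View pics/scene0.png

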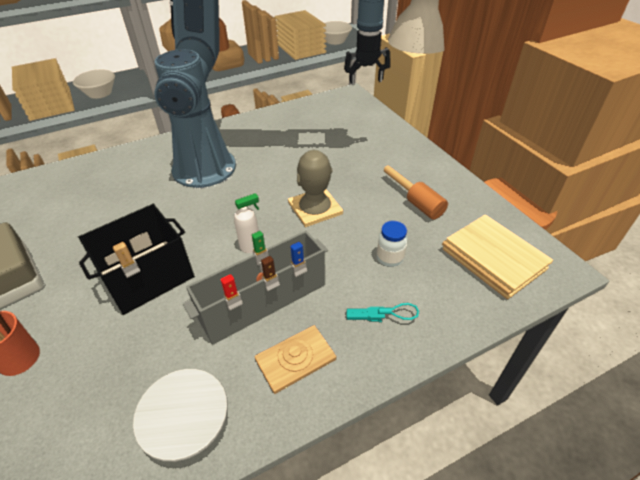

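The turquoise loop at top (305,165) lies loose on the table, so it is the look-alike. The brown-handled tool at (400,202), hanging in the middle of three on the trough, is the loop tool. Red (443,197) is the scraper, blue (366,204) the spatula, green (397,239) the kidney. The paddle is at (533,286) in the tub. I'll enlarge these to confirm.

Run:
```python
import cv2,numpy as np
t=cv2.imread("pics/top0.png")
a=cv2.resize(t[180:260,325:485],None,fx=5,fy=5,interpolation=cv2.INTER_CUBIC)
b=cv2.resize(t[270:310,445:605],None,fx=5,fy=5,interpolation=cv2.INTER_CUBIC)
cv2.imwrite("pics/crop1.png",np.vstack([a,b]))
```

```text
(no output)
```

View pics/crop1.png

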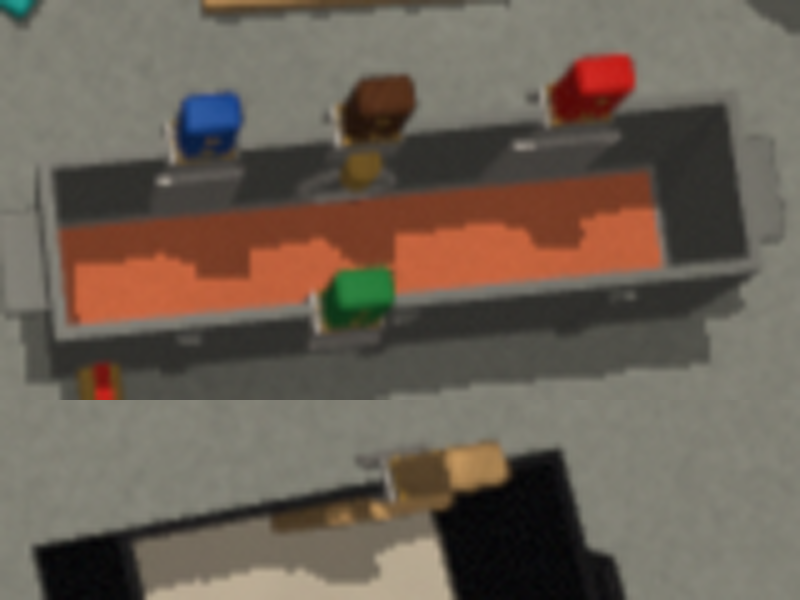

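The crop confirms them. Handle-top centres in the crop are blue (212,105), brown (385,90), with its wire loop below at (350,180), and red (606,72). The pale paddle's top is at (477,465), and the trough's far corners are at (42,168) and (730,100).

```bash
cat > h.py <<'E'
import numpy as np
from scipy.spatial.transform import Rotation as R
from bench import ctrl
def ray(name,uv,z,obs=None):
    p=ctrl.camera_params(name); f=240/np.tan(np.radians(p["vertical_fov"]/2))
    if name=="wrist":
        T=np.eye(4); w,x,y,zz=obs["eef_rot"]; T[:3,:3]=R.from_quat([x,y,zz,w]).as_matrix(); T[:3,3]=obs["eef_pos"]; T=T@p["hand_eye"]
    else: T=p["cam_to_world"]
    uv=np.atleast_2d(uv).astype(float)
    d=np.c_[(uv[:,0]-p["cx"])/f,(uv[:,1]-p["cy"])/f,np.ones(len(uv))]@T[:3,:3].T
    return T[:3,3]+d*((z-T[2,3])/d[:,2])[:,None]
E
python3 - <<'E'
from h import *
np.set_printoptions(precision=4,suppress=True)
c=lambda l,o:np.array(l)/5+np.array(o)-.4
A=(325,180);B=(445,270)
print("tools(blue,brown,red)\n",ray("top",c([(212,105),(385,90),(606,72)],A),.196))
print("green",ray("top",c([(362,283)],A),.196))
print("trough FL FR NR NL\n",q:=ray("top",c([(42,168),(730,100),(753,268),(57,338)],A),.135))
d=q[0]-q[1]; print("len",np.linalg.norm(d),"wid",np.linalg.norm(q[0]-q[3]),"yaw",np.arctan2(-d[0],d[1]))
d=q[3]-q[2];print("yaw2",np.arctan2(-d[0],d[1]))
print("paddle",ray("top",c([(477,65)],B),.211))
t=ray("top",c([(36,148),(560,52)],B),.150);d=t[0]-t[1]
print("tub far corners\n",t,np.linalg.norm(d),"yaw",np.arctan2(-d[0],d[1]))
E
```

```text
tools(blue,brown,red)
 [[ 0.6724  0.0546  0.196 ]
 [ 0.6797 -0.0201  0.196 ]
 [ 0.6885 -0.1157  0.196 ]]
green [[ 0.595 -0.009  0.196]]
trough FL FR NR NL
 [[ 0.6575  0.1273  0.135 ]
 [ 0.692  -0.1868  0.135 ]
 [ 0.614  -0.1942  0.135 ]
 [ 0.5793  0.12    0.135 ]]
len 0.31601742160292434 wid 0.07852965434485586 yaw 0.10928471666010724
yaw2 0.11011648891769488
paddle [[ 0.4977 -0.3006  0.211 ]]
tub far corners
 [[ 0.4647 -0.1328  0.15  ]
 [ 0.5087 -0.3636  0.15  ]] 0.23491846634231406 yaw 0.1880513291458065
```

```bash
cat >> h.py <<'E'
def go(pos,yaw):
    "shift and turn (tool axes) to TCP pos, tool down, tool y at angle yaw in the world"
    o=ctrl.get_obs(); w,x,y,z=o["eef_rot"]; A=R.from_quat([x,y,z,w])
    ty=np.array([np.cos(yaw),np.sin(yaw),0]); tz=np.array([0,0,-1.])
    B=R.from_matrix(np.c_[np.cross(ty,tz),ty,tz])
    print(np.round(A.inv().apply(np.array(pos)-o["eef_pos"]),4),np.round((A.inv()*B).as_rotvec(),4))
E
python3 -c "
from h import *
go([.676,-.0685,.40],.110)"
```

```text
[-0.6706 -0.4653 -0.0964] [-1.600e-03  7.000e-04  1.198e+00]
```

Request:
carry_out(
  steps=[0, 0, -0.05, 0, 0, 0, 0, 0, 0, -0.1, 0, 0, 0, 0, -0.67, -0.465, -0.0965, -0.0016, 0, 1.198, 0, -0.67, -0.465, -0.0965, -0.0016, 0, 1.198, 0, -0.67, -0.465, -0.0965, -0.0016, 0, 1.198, 0, -0.67, -0.465, -0.0965, -0.0016, 0, 1.198, 0, -0.67, -0.465, -0.0965, -0.0016, 0, 1.198, 0, -0.67, -0.465, -0.0965, -0.0016, 0, 1.198, 0, -0.67, -0.465, -0.0965, -0.0016, 0, 1.198, 0, -0.67, -0.465, -0.0965, -0.0016, 0, 1.198, 0, -0.67, -0.465, -0.0965, -0.0016, 0, 1.198, 0, -0.67, -0.465, -0.0965, -0.0016, 0, 1.198, 0, -0.67, -0.465, -0.0965, -0.0016, 0, 1.198, 0, -0.67, -0.465, -0.0965, -0.0016, 0, 1.198, 0, -0.67, -0.465, -0.0965, -0.0016, 0, 1.198, 0, -0.67, -0.465, -0.0965, -0.0016, 0, 1.198, 0, -0.67, -0.465, -0.0965, -0.0016, 0, 1.198, 0, -0.67, -0.465, -0.0965, -0.0016, 0, 1.198, 0, -0.67, -0.465, -0.0965, -0.0016, 0, 1.198, 0, -0.67, -0.465, -0.0965, -0.0016, 0, 1.198, 0],
)

```text
time_s: 2.1
eef_pos: [0.6763, -0.0705, 0.3983]
eef_rot: [-0.001, 0.668, 0.744, 0.0]
wrist_force: [0.2, 0.0, 0.2]
opening: -0.0
grasp_force: 0.0
```

```bash
python3 -c "
from h import *
import cv2
o=ctrl.get_obs(); cv2.imwrite('pics/w1.png',ctrl.camera('wrist')[:,:,::-1]); print(o['time_s'],o['eef_pos'],o['eef_rot'],o['wrist_force'])
import pickle; pickle.dump(o,open('w1.pkl','wb'))"
```

```text
2.1 [ 0.67627856 -0.0704514   0.39832428] [-9.37140211e-04  6.68386626e-01  7.43813442e-01  5.88181002e-05] [0.21873015 0.02798235 0.20835128]
```

View pics/w1.png

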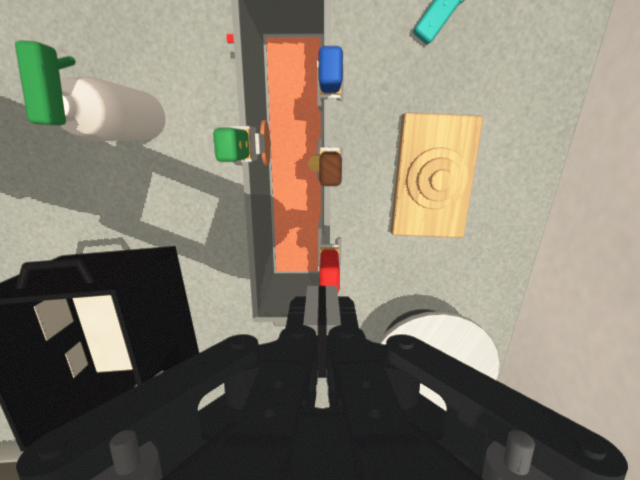

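The wrist view shows the brown top face centred at about (330.5,170), the blue at about (331,64), and the red at about (330,271), partly hidden by the fingertips at (322,290). The rim line runs down column 324 or so.

Run:
```python
from h import *
import pickle,cv2
np.set_printoptions(precision=4,suppress=True)
o=pickle.load(open('w1.pkl','rb'))
p=ray("wrist",[(331,64),(330.5,170),(330,271)],.196,o); yaw=.110
ax=np.array([np.cos(yaw),np.sin(yaw)]);ay=np.array([-ax[1],ax[0]]);r0=np.array([.672,-.0298])
for q in p: print(q[:2],(q[:2]-r0)@ax,(q[:2]-r0)@ay)
im=cv2.imread('pics/w1.png')
for r in (120,215,235): print(r,im[r,300:350].sum(1))
print("tcp",[(o['eef_pos'][:2]-r0)@ax,(o['eef_pos'][:2]-r0)@ay])
```

```text
[0.6692 0.0563] 0.006641819788182647 0.08589475651556243
[ 0.6774 -0.0193] 0.006564172673999046 0.00987142880833086
[ 0.6868 -0.1049] 0.006455778282488171 -0.07622070418358459
120 [417 396 382 382 359 340 337 330 327 330 334 329 328 331 326 330 322 318
 322 321 316 315 304 322 459 521 533 540 536 538 540 549 552 544 532 522
 511 513 513 511 504 501 513 521 527 522 524 522 523 514]
215 [335 337 331 339 338 343 346 339 336 334 342 340 334 327 333 332 335 336
 336 324 317 308 299 298 442 491 501 494 500 504 517 534 545 553 551 547
 545 541 535 535 536 534 546 556 560 558 552 548 532 528]
235 [336 331 333 336 334 333 328 329 330 331 340 340 342 338 342 337 326 339
 393 402 407 364 319 288 291 294 300 296 296 339 499 541 541 540 545 556
 547 536 525 536 547 557 555 556 554 556 563 563 551 538]
tcp [np.float64(-0.00020994316061796262), np.float64(-0.04087540360696674)]
```

Request:
carry_out(
  steps=[0.004, 0.0067, 0.05, 0, 0, 0, 0, 0.004, 0.0067, 0.1, 0, 0, 0, 0, 0.004, 0.0067, 0.14, 0, 0, 0, 0, 0.004, 0.0067, 0.165, 0, 0, 0, 0, 0.004, 0.0067, 0.178, 0, 0, 0, 0, 0.004, 0.0067, 0.178, 0, 0, 0, 0, 0.004, 0.0067, 0.178, 0, 0, 0, 0],
)

```text
time_s: 2.85
eef_pos: [0.6826, -0.0624, 0.2243]
eef_rot: [0.001, 0.667, 0.745, 0.001]
wrist_force: [0.5, -0.5, 0.4]
opening: 0.001
grasp_force: 0.0
```

```bash
python3 -c "
from h import *
import cv2
o=ctrl.get_obs(); cv2.imwrite('pics/s1.png',cv2.resize(ctrl.camera('scene')[190:350,170:340,::-1],None,fx=3.5,fy=3.5)); print(o['wrist_force'])"
```

```text
[ 0.49284174 -0.46159375  0.4030367 ]
```

View pics/s1.png

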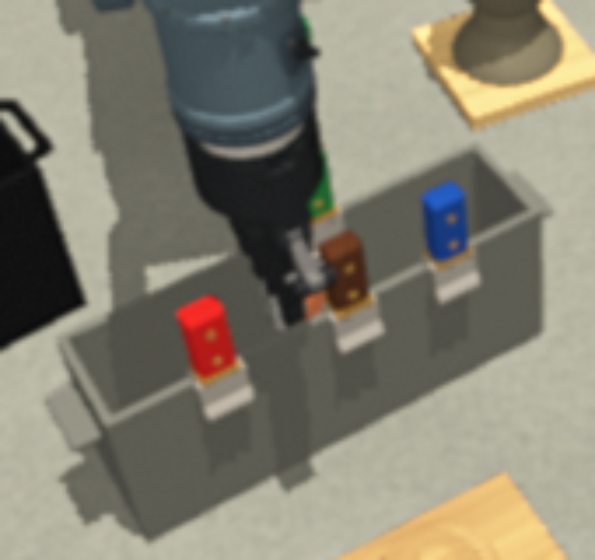

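The fingers are down between the brown and red handles, with the tip just above the rim at crop (293,320). I'll push the loop tool toward the spatula gently.

Request:
carry_out(
  steps=[0.008, 0, 0.003, 0, 0, 0, 0, 0.014, 0, 0.003, 0, 0, 0, 0, 0.017, 0, 0.003, 0, 0, 0, 0, 0.02, 0, 0.003, 0, 0, 0, 0, 0.023, 0, 0.003, 0, 0, 0, 0, 0.026, 0, 0.003, 0, 0, 0, 0],
)

```text
time_s: 3.5
eef_pos: [0.6793, -0.0372, 0.2198]
eef_rot: [0.001, 0.667, 0.745, 0.001]
wrist_force: [0.7, -1.1, 2.2]
opening: -0.001
grasp_force: 0.4
```

Request:
carry_out(
  steps=[0.003, 0, 0, 0, 0, 0, 0, 0.006, 0, 0, 0, 0, 0, 0, 0.009, 0, 0, 0, 0, 0, 0, 0.009, 0, 0, 0, 0, 0, 0],
)

```text
time_s: 3.9
eef_pos: [0.678, -0.0275, 0.2193]
eef_rot: [-0.0, 0.667, 0.745, 0.001]
wrist_force: [-0.3, -1.5, 0.9]
opening: -0.004
grasp_force: 0.0
```

```bash
python3 -c "
from h import *
import cv2
o=ctrl.get_obs(); im=ctrl.camera('wrist'); cv2.imwrite('pics/w2.png',im[:,:,::-1]); print(o['wrist_force'])
import pickle; pickle.dump(o,open('w2.pkl','wb'))
cv2.imwrite('pics/w2c.png',cv2.resize(im[0:330,200:440,::-1],None,fx=1.8,fy=1.8))"
```

```text
[-0.25493541 -1.53159196  0.92522792]
```

View pics/w2c.png

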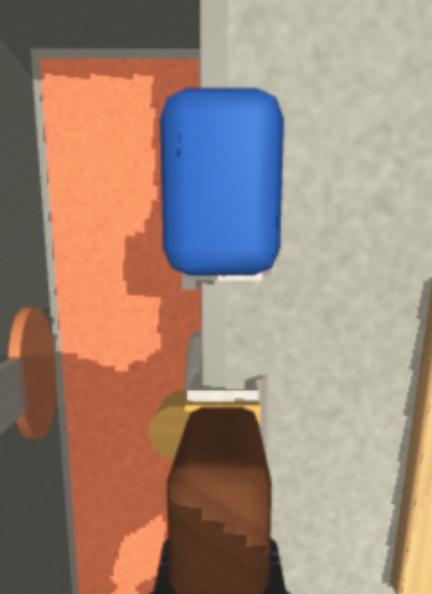

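Run:
```python
from h import *
import pickle
np.set_printoptions(precision=4,suppress=True)
o=pickle.load(open('w2.pkl','rb')); yaw=.110
ax=np.array([np.cos(yaw),np.sin(yaw)]);ay=np.array([-ax[1],ax[0]]);r0=np.array([.672,-.0298])
f=lambda uv,z:[((q[:2]-r0)@ax,(q[:2]-r0)@ay) for q in ray("wrist",np.array(uv)/1.8+[200,0],z,o)]
print("brown hook near edge",f([(188,391),(258,391)],.138)); print("rim edges",f([(203,340),(226,340)],.135))
print("blue top rear/front edges",f([(222,90),(222,262)],.196)); print("tcp",(o['eef_pos'][:2]-r0)@ax,(o['eef_pos'][:2]-r0)@ay)
```

```text
brown hook near edge [(np.float64(-0.0016638092073809135), np.float64(0.041244737277998295)), (np.float64(0.016268220345056292), np.float64(0.041245181026173805))]
rim edges [(np.float64(0.002198201769500632), np.float64(0.05386485020690743)), (np.float64(0.008061851441132743), np.float64(0.05386493843524101))]
blue top rear/front edges [(np.float64(0.0067017503122660405), np.float64(0.09697695099494968)), (np.float64(0.006734032095374042), np.float64(0.07403555717446608))]
tcp 0.0062489492517287856 0.0015873355769788376
```

The loop tool now sits at y'≈0.025, clear of the spatula at 0.0855. Next I'll push the scraper the other way.

Request:
carry_out(
  steps=[-0.02, 0, 0, 0, 0, 0, 0, -0.04, 0, 0, 0, 0, 0, 0, -0.048, 0, 0, 0, 0, 0, 0, -0.053, 0, 0, 0, 0, 0, 0, -0.056, 0, 0, 0, 0, 0, 0, -0.059, 0, 0, 0, 0, 0, 0, -0.062, 0, 0, 0, 0, 0, 0, -0.065, 0, 0, 0, 0, 0, 0, -0.068, 0, 0, 0, 0, 0, 0, -0.071, 0, 0, 0, 0, 0, 0],
)

```text
time_s: 4.95
eef_pos: [0.686, -0.0984, 0.2195]
eef_rot: [0.0, 0.667, 0.745, 0.001]
wrist_force: [0.4, 1.5, 0.7]
opening: 0.003
grasp_force: 0.4
```

Request:
carry_out(
  steps=[-0.003, 0, 0, 0, 0, 0, 0, -0.006, 0, 0, 0, 0, 0, 0, -0.009, 0, 0, 0, 0, 0, 0, -0.012, 0, 0, 0, 0, 0, 0, -0.015, 0, 0, 0, 0, 0, 0, -0.017, 0, 0, 0, 0, 0, 0, -0.017, 0, 0, 0, 0, 0, 0],
)

```text
time_s: 5.65
eef_pos: [0.6878, -0.1161, 0.2193]
eef_rot: [0.0, 0.667, 0.745, 0.001]
wrist_force: [-0.8, 0.2, -0.2]
opening: 0.004
grasp_force: 0.0
```

Request:
carry_out(
  steps=[0.02, 0, -0.02, 0, 0, 0, 0, 0.025, 0, -0.07, 0, 0, 0, 0, 0.025, 0, -0.12, 0, 0, 0, 0, 0.025, 0, -0.16, 0, 0, 0, 0],
)

```text
time_s: 6.05
eef_pos: [0.6851, -0.0909, 0.3826]
eef_rot: [0.001, 0.667, 0.745, 0.001]
wrist_force: [0.6, -0.9, 0.7]
opening: -0.003
grasp_force: 0.0
```

```bash
python3 -c "
from h import *
go([.498,-.31,.38],.18)"
```

```text
[-0.1972 -0.21    0.002 ] [ 0.0034  0.0009 -0.0697]
```

Request:
carry_out(
  steps=[-0.197, -0.21, -0.005, 0.001, 0, -0.07, 1, -0.197, -0.21, -0.005, 0.001, 0, -0.07, 1, -0.197, -0.21, -0.005, 0.001, 0, -0.07, 1, -0.197, -0.21, -0.005, 0.001, 0, -0.07, 1, -0.197, -0.21, -0.005, 0.001, 0, -0.07, 1, -0.197, -0.21, -0.005, 0.001, 0, -0.07, 1, -0.197, -0.21, -0.005, 0.001, 0, -0.07, 1, -0.197, -0.21, -0.005, 0.001, 0, -0.07, 1, -0.197, -0.21, -0.005, 0.001, 0, -0.07, 1],
)

```text
time_s: 6.95
eef_pos: [0.4983, -0.3091, 0.3839]
eef_rot: [-0.0, 0.64, 0.768, 0.001]
wrist_force: [0.3, 0.2, -0.2]
opening: 0.997
grasp_force: 0.0
```

```bash
python3 -c "
from h import *
import cv2,pickle
o=ctrl.get_obs(); im=ctrl.camera('wrist'); cv2.imwrite('pics/w3.png',im[:,:,::-1]); print(o['eef_pos'],o['eef_rot'])
pickle.dump(o,open('w3.pkl','wb'))"
```

```text
[ 0.49828271 -0.30914673  0.38391429] [-1.88955863e-04  6.40439729e-01  7.68008246e-01  5.02015789e-04]
```

View pics/w3.png

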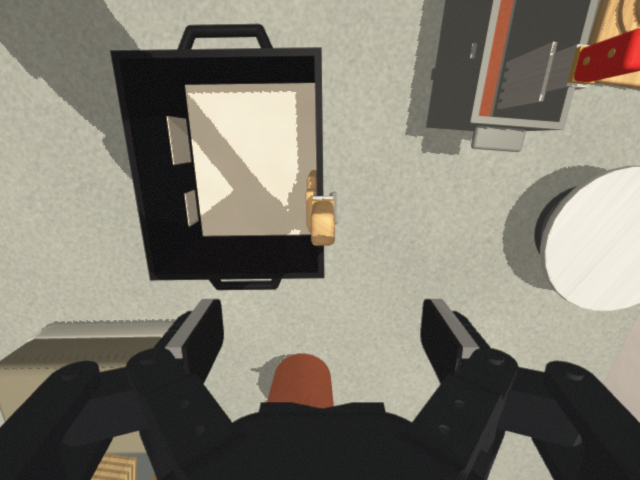

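The paddle's handle top is at cols 310-335, rows 209-245, centre about (322.5,227). The tub's far rim runs nearly straight along column 322, so the yaw matches.

Run:
```python
from h import *
import pickle
o=pickle.load(open('w3.pkl','rb'))
p=ray("wrist",[(322.5,227)],.211,o)[0]; q=ray("wrist",[(321,50),(323.5,275)],.15,o); d=q[0]-q[1]
print(p,"rim yaw",np.arctan2(-d[0],d[1]),np.linalg.norm(d),q)
go([p[0],p[1],.150+.032+.054],np.arctan2(-d[0],d[1]))
```

```text
[ 0.49681154 -0.29772941  0.211     ] rim yaw 0.1920909570659145 0.19521438711356653 [[ 0.47207599 -0.16862103  0.15      ]
 [ 0.50934472 -0.36024488  0.15      ]]
[0.0111 0.0003 0.1479] [ 0.0005 -0.001  -0.0107]
```

Request:
carry_out(
  steps=[0.01, 0, 0.04, 0, 0, -0.01, 1, 0.01, 0, 0.08, 0, 0, -0.01, 1, 0.01, 0, 0.11, 0, 0, -0.01, 1, 0.01, 0, 0.135, 0, 0, -0.01, 1, 0.01, 0, 0.148, 0, 0, -0.01, 1, 0.01, 0, 0.148, 0, 0, -0.01, 1, 0.01, 0, 0.148, 0, 0, -0.01, 0.5, 0.01, 0, 0.148, 0, 0, -0.01, 0.5, 0.01, 0, 0.148, 0, 0, -0.01, 0.35, 0.01, 0, 0.148, 0, 0, -0.01, 0.35, 0.01, 0, 0.148, 0, 0, -0.01, 0, 0.01, 0, 0.148, 0, 0, -0.01, 0, 0.01, 0, 0.148, 0, 0, -0.01, 0, 0.01, 0, 0.148, 0, 0, -0.01, 0, 0.01, 0, 0.148, 0, 0, -0.01, 0],
)

```text
time_s: 8.5
eef_pos: [0.4963, -0.3001, 0.2368]
eef_rot: [0.0, 0.637, 0.771, 0.0]
wrist_force: [0.2, 0.5, 6.2]
opening: 0.202
grasp_force: 59.1
```

Gripped, at opening 0.20 or about 18 mm. I'll lift straight up.

Request:
carry_out(
  steps=[0, 0, -0.01, 0, 0, 0, 0, 0, 0, -0.03, 0, 0, 0, 0, 0, 0, -0.06, 0, 0, 0, 0, 0, 0, -0.1, 0, 0, 0, 0, 0, 0, -0.14, 0, 0, 0, 0, 0, 0, -0.18, 0, 0, 0, 0, 0, 0, -0.205, 0, 0, 0, 0, 0, 0, -0.205, 0, 0, 0, 0],
)

```text
time_s: 9.3
eef_pos: [0.4966, -0.3006, 0.4458]
eef_rot: [0.004, 0.637, 0.771, 0.0]
wrist_force: [-0.0, -0.3, -0.8]
opening: 0.204
grasp_force: 58.8
```

```bash
python3 -c "
from h import *
go([.6817,-.0723,.44],.110); print(ctrl.get_obs()['grasp_force'])"
```

```text
[0.1892 0.2249 0.0059] [0.0049 0.0052 0.08  ]
58.789050579071045
```

Request:
carry_out(
  steps=[0.02, 0.025, 0, 0, 0, 0.02, 0, 0.045, 0.055, 0, 0, 0, 0.04, 0, 0.075, 0.09, 0, 0, 0, 0.06, 0, 0.105, 0.125, 0, 0, 0, 0.08, 0, 0.135, 0.16, 0, 0, 0, 0.08, 0, 0.165, 0.195, 0, 0, 0, 0.08, 0, 0.18, 0.215, 0, 0, 0, 0.08, 0, 0.189, 0.225, 0, 0, 0, 0.08, 0, 0.189, 0.225, 0, 0, 0, 0.08, 0, 0.189, 0.225, 0, 0, 0, 0.08, 0, 0.189, 0.225, 0, 0, 0, 0.08, 0],
)

```text
time_s: 10.4
eef_pos: [0.6805, -0.0734, 0.441]
eef_rot: [-0.0, 0.668, 0.744, -0.0]
wrist_force: [0.2, -0.2, -1.2]
opening: 0.199
grasp_force: 58.9
```

```bash
python3 -c "
from h import *
import cv2,pickle
o=ctrl.get_obs(); im=ctrl.camera('wrist'); cv2.imwrite('pics/w4.png',im[:,:,::-1]); print(o['eef_pos'],o['eef_rot'])
t=ctrl.camera('top'); cv2.imwrite('pics/top4.png',t[:,:,::-1])
s=ctrl.camera('scene'); cv2.imwrite('pics/sc4.png',s[:,:,::-1])
a=cv2.resize(im[60:360,180:480],(400,400)); b=cv2.resize(s[150:350,150:350],(400,400))
cv2.imwrite('pics/c4.png',np.hstack([a,b])[:,:,::-1])
pickle.dump(o,open('w4.pkl','wb')); go([.6817,-.0723,.44],.110)"
```

```text
[ 0.68049935 -0.07343124  0.44101667] [-3.55873609e-04  6.67863737e-01  7.44283482e-01 -5.83008342e-06]
[0.0008 0.0011 0.0016] [ 0.0006 -0.0004 -0.0017]
```

View pics/c4.png

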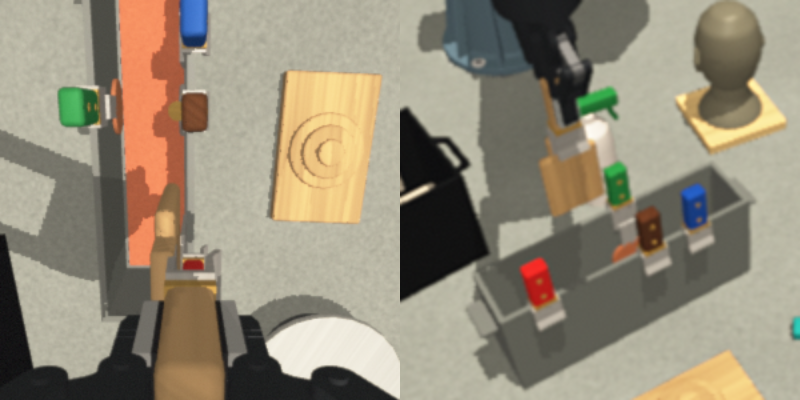

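The gap is clear: red is at crop (537,280), brown at (650,230), and the paddle is upright over the middle. Lowering now.

Request:
carry_out(
  steps=[0.001, 0.0011, 0.03, 0, 0, 0, 0, 0.001, 0.0011, 0.07, 0, 0, 0, 0, 0.001, 0.0011, 0.095, 0, 0, 0, 0, 0.001, 0.0011, 0.115, 0, 0, 0, 0, 0.001, 0.0011, 0.135, 0, 0, 0, 0, 0.001, 0.0011, 0.155, 0, 0, 0, 0, 0.001, 0.0011, 0.165, 0, 0, 0, 0, 0.001, 0.0011, 0.17, 0, 0, 0, 0, 0.001, 0.0011, 0.17, 0, 0, 0, 0, 0.001, 0.0011, 0.17, 0, 0, 0, 0],
)

```text
time_s: 11.55
eef_pos: [0.6827, -0.0709, 0.2725]
eef_rot: [0.001, 0.667, 0.745, 0.001]
wrist_force: [0.0, 0.0, -1.4]
opening: 0.204
grasp_force: 58.9
```

```bash
python3 -c "
from h import *
import cv2,pickle
o=ctrl.get_obs(); im=ctrl.camera('wrist'); print(o['eef_pos'],o['wrist_force'])
s=ctrl.camera('scene')
a=cv2.resize(im[100:300,220:420],(400,400)); b=cv2.resize(s[190:330,180:320],(400,400))
cv2.imwrite('pics/c5.png',np.hstack([a,b])[:,:,::-1])
pickle.dump(o,open('w5.pkl','wb')); go([.6817,-.0723,.222],.110)"
```

```text
[ 0.68269897 -0.0709093   0.2724653 ] [ 0.01733085  0.04593977 -1.42671635]
[-0.0014 -0.0013  0.0506] [ 0.0023  0.0001 -0.    ]
```

View pics/c5.png

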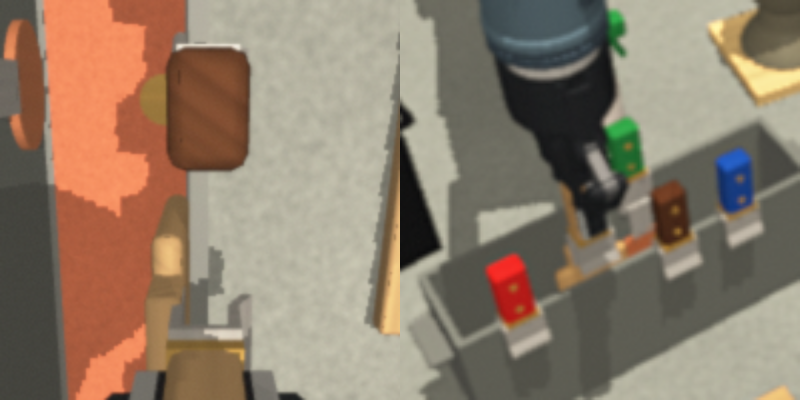

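The blade is inside the wall, the free leg is outside, and the rim at crop column 197 is about 1.4 mm to -x of the tool centre. I'll correct that and lower to rest.

Request:
carry_out(
  steps=[-0.001, -0.0014, 0.01, 0, 0, 0, 0, -0.001, -0.0014, 0.02, 0, 0, 0, 0, -0.001, -0.0014, 0.03, 0, 0, 0, 0, -0.001, -0.0014, 0.038, 0, 0, 0, 0, -0.001, -0.0014, 0.043, 0, 0, 0, 0, -0.001, -0.0014, 0.046, 0, 0, 0, 0, -0.001, -0.0014, 0.046, 0, 0, 0, 0],
)

```text
time_s: 12.35
eef_pos: [0.6808, -0.0717, 0.2246]
eef_rot: [-0.001, 0.667, 0.745, 0.0]
wrist_force: [-0.0, 0.5, -2.3]
opening: 0.206
grasp_force: 58.9
```

Request:
carry_out(
  steps=[0, 0.0004, 0.001, 0, 0, 0, 0, 0, 0.0004, 0.002, 0, 0, 0, 0, 0, 0.0004, 0.003, 0, 0, 0, 0, 0, 0.0004, 0.003, 0, 0, 0, 0, 0, 0.0004, 0.003, 0, 0, 0, 0],
)

```text
time_s: 12.85
eef_pos: [0.6814, -0.0717, 0.2223]
eef_rot: [-0.0, 0.667, 0.745, 0.0]
wrist_force: [0.3, -0.1, -2.1]
opening: 0.204
grasp_force: 58.9
```

Request:
carry_out(
  steps=[0, 0, 0.001, 0, 0, 0, 0, 0, 0, 0.001, 0, 0, 0, 0, 0, 0, 0.0015, 0, 0, 0, 0, 0, 0, 0.0015, 0, 0, 0, 0, 0, 0, 0.0015, 0, 0, 0, 0],
)

```text
time_s: 13.35
eef_pos: [0.6815, -0.0717, 0.2217]
eef_rot: [0.0, 0.667, 0.745, 0.0]
wrist_force: [-2.4, 0.0, 5.5]
opening: 0.201
grasp_force: 60.2
```

Contact made: force z rose by about 7.5 N at TCP 0.2217, which matches the expected resting height. I'll hold, release and retreat upward.

Request:
carry_out(
  steps=[0, 0, 0, 0, 0, 0, 0, 0, 0, 0, 0, 0, 0, 0, 0, 0, 0, 0, 0, 0, 0.3, 0, 0, 0, 0, 0, 0, 0.45, 0, 0, 0, 0, 0, 0, 0.6, 0, 0, 0, 0, 0, 0, 0.6, 0, 0, 0, 0, 0, 0, 0.6, 0, 0, -0.02, 0, 0, 0, 0.6, 0, 0, -0.05, 0, 0, 0, 0.6, 0, 0, -0.09, 0, 0, 0, 0.6, 0, 0, -0.13, 0, 0, 0, 0.6, 0, 0, -0.17, 0, 0, 0, 0.6, 0, 0, -0.2, 0, 0, 0, 0.6, 0, 0, -0.2, 0, 0, 0, 0.6, 0, 0, -0.2, 0, 0, 0, 0.6],
)

```text
time_s: 14.85
eef_pos: [0.6815, -0.0719, 0.4215]
eef_rot: [0.001, 0.667, 0.745, 0.001]
wrist_force: [-0.2, 0.3, -0.7]
opening: 0.595
grasp_force: 0.0
```

```bash
python3 -c "
from h import *
import cv2
o=ctrl.get_obs(); im=ctrl.camera('wrist'); print(o['eef_pos'],o['wrist_force'],o['grasp_force'])
s=ctrl.camera('scene')
a=cv2.resize(im[20:340,160:480],(400,400)); b=cv2.resize(s[190:330,180:320],(400,400))
cv2.imwrite('pics/c6.png',np.hstack([a,b])[:,:,::-1])"
```

```text
[ 0.68148326 -0.07187923  0.42148081] [-0.20243155  0.34018379 -0.74206506] 0.0
```

View pics/c6.png

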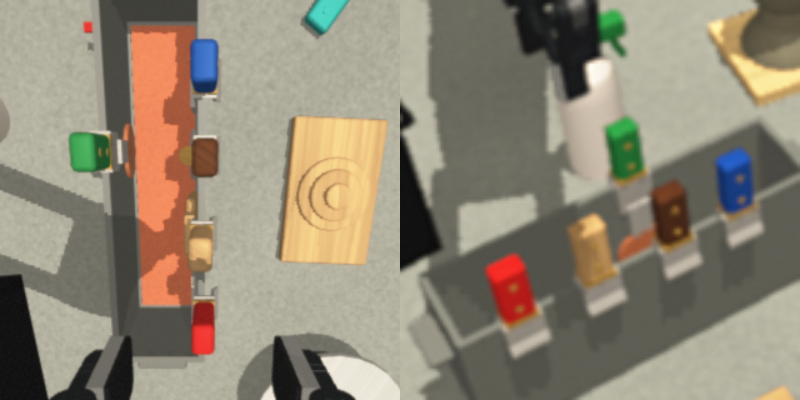

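The paddle hangs straight at crop (200,245), between brown (204,157) and red (203,328). All the other tools are hanging and clear of each other.

```bash
python3 -c "
from bench import ctrl
print(ctrl.hand_in())"
```

```text
the job is handed in; nothing more can be done
None
```

The paddle is hanging by its hook on the trough's far rim between the loop tool and the scraper; the last pictures show every tool hanging straight and clear of the others, and I handed the job in at about 15 s (no verdict was returned).

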